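# Push a small carton through the returns bin's spring flap

## Robot

A 7-joint arm with a two-finger parallel gripper is mounted at the origin on the work surface. World frame = base frame: x ahead of the robot, y to its left, z up, the work surface at z = 0. Lengths are in mm, angles in rad, forces in N, time in s.
With the tool pointing down it reaches from about 425 to 1025 mm from the base axis. Payload 9.4 kg.
Tool frame: the origin (TCP) lies on the centre line of the jaws, within the pads' length; the fingertips stand 22 mm ahead of it and the grasp point (between the pads) lies 3 mm ahead of it; z points along the fingers, x is the direction in which the jaws open and shut, and the axes are right-handed (so a half turn about z gives the same grasp; the last joint's range is limited). The gripper opens to 93 mm and grips with 3 to 60 N. Pads are 15 mm wide; open, the fingers measure 128 mm over their backs; the gripper's body (75 mm by 188 mm) begins 65 mm behind the grasp point.
Start: joints at [-1.225, 0.599, -0.003, 1.599, 0.002, 0.943, -0.08], TCP at [297.482, 661.157, 240.618] pointing down, gripper open.
Joint ranges: [-2.57, 2.57], [-0.35, 1.97], [-1.29, 1.29], [0.11, 2.56], [-1.05, 4.19], [0.11, 1.86], [-2.63, 2.63]. Speed limits (rad/s): [2.22, 2.22, 3.01, 3.01, 3.14, 3.14, 3.14].

## Interface

Orientations are given as [roll, pitch, yaw] about the fixed x, y, z axes, in that order (R = Rz(yaw) Ry(pitch) Rx(roll)).
In Python, from rig import ctrl gives the robot as it stands.
- The arm moves only by the tool apply_moves, never from a script. Its argument "plan" is one flat list of numbers, 4 for each row, row after row: the shift along the tool's x, y, z in m, then the turn about the tool's z in rad. A call has 1 to 8 rows; each row shifts and turns the pose as measured when the row begins, along the tool's axes as they then stand; what a row does not reach is not made up. A row lasts 1/8 s, in which the tool goes at most 62.5 mm and 10.7 degrees, less where a joint would pass 70% of its speed; a pose out of reach is approached as far as the arm can. A call with a gripper value outside its range is refused whole. "grip" is the gripper command: -1 is fully open, 1 is shut, values between are in proportion, set as the call begins (left out, the last holds). The fingers move at their own pace and stop on an object; "grip_force" is the grip in N (left out, the last holds). Time passes only in rows, so rows that do not move let the fingers close. It gives the time, the measured TCP pose, the force and the opening at its end, in the units of the state.
- ctrl.get_state(): the state, without advancing time (a new reading comes with each control period).
- ctrl.get_image(name): name is "scene" or "top"; returns a dict with "frame" (384x512x3 uint8, red, green, blue), "range_z" (384x512 float32, mm along the optical axis (not along the pixel's ray), 0 where there is no reading), "fx", "fy", "cx", "cy" (pixels), "extrinsics" (4x4, takes a point from camera to world coordinates). Camera axes: x right, y down, z forward; pixel columns grow to the right and rows downward; lengths in mm; the calibration is good to about 2 mm. A picture is of the moment at which its call begins.
- ctrl.job_done(): hands the job in, once; it reports no verdict.
The state is a dict: "t": time; "joints": joint angles; "qd": joint speeds; "joint_efforts": joint torques, N m; "tool_pos": TCP position; "orientation": TCP orientation; "contact_force": force on the tool from outside, world axes, zero at the start; "moment": the same for the moment, N m; "opening": finger opening in mm.
Only numpy, scipy, OpenCV 4.12 (cv2) and the standard library are available. Lean on these libraries where they do the work, as an engineer would, in place of code of your own. Each camera call takes 0.05 s, during which the arm holds its last target.

## Task

Return the small carton that lies on the sill of the grey returns bin. With one finger press down the long plate beside the sill, which swings the bin's flap open, and keep it held open while the other finger pushes the carton along the sill until it drops inside; then come clear and let the flap close. Do not grip or lift the carton, do not let the flap bear on it on the way in, and leave the tape roll, the jar and the screwdriver where they are.

Things in the scene. Friction and masses are not known exactly. Their poses are not given: they have to be found in the camera images.
- bin: Grey sheet-steel returns bin, fixed. Origin on the table straight below the flap's hinge line, midway across the mouth; x points level into the bin (away from the robot), y left along the hinge, z up. Catch box behind the sill: x -15 to 119 mm, y -43 to 43, floor at z = 5, walls 150 high, roof of steel rods (gaps 15) from x = 12, top at z = 153. A post (12 x 6, 150 high) at y = 106 holds the hinge's outer end.
- sill_end (a point): Middle of the far edge of the sill, at bin x = -15, y = 0, z = 100 mm; its axes are the bin's. The sill is flat and level, the top of a solid plinth: it runs 130 mm from here towards the robot and 43 mm to either side; here it ends in a sharp drop to the bin's floor. Two guide rails on it, 12 mm high, 5 thick, inner faces at y = +-31.
- hinge_mid (a point): Middle of the flap's hinge line, at bin x = 0, y = 0, z = 145 mm. The closed flap hangs straight down from it: steel sheet 74 mm wide, 46 long, 3 thick. It opens inward, its lower edge swinging away from the robot.
- press_plate (a point): Middle of the top face of the press plate, which turns with the flap about the hinge line. Plate: 3 mm thick, y 51 to 99 mm in the bin's frame (left of the sill), 150 mm long from the hinge line towards the robot, at rest rising 0.175 rad towards the robot (far end 26 mm above the hinge). Pressing it down anywhere on its length opens the flap by the angle it turns.
- flap (a joint): Flap angle, rad: 0 closed, stop at 1.25. A spring shuts it (0.15 Nm closed, 0.3 Nm open: 1 to 7 N at a fingertip). Fingertip 39 mm below the hinge and 108 mm short of it: about 0.52; moved on towards the hinge at that height it opens further, clear ahead of the carton. At the stop the plate slopes down 1.075 rad: at that height a tip gets no nearer the hinge than 22 mm.
- carton_center (a point): Centre of the small plain cardboard carton, loose, 60 mm long (its x), 44 wide (y), 24 high (z), about 60 g, lying flat on the sill between the rails, its long side roughly along the bin's x. Its centre is 12 mm above the sill at the start. Once its centre is past the sill's end it tips over the edge and drops in.
- tape_center (a point): Bystander: centre of a roll of tape, a ring of 90 mm outer diameter, 48 high, lying flat on the table to the right of the bin.
- jar_center (a point): Bystander: centre of a closed glass jar, 60 mm diameter, 85 high, standing on the table to the right of the bin.
- driver_grip (a point): Bystander: the handle of a screwdriver lying on the table to the left of the bin.
There are look-alikes about, which are no part of the job. What is shaped like the part that bears carton_center but purple or red is not meant.

How it is judged (in metres and radians):
On the way, in this order (a step that is already met when the one before it is completed fails the run):
1. a finger holds the flap open while the carton is still on the sill outside (value of joint flap above 0.4 rad and contact force between the fingers and flap above 0.3 N and x of carton_center in the frame of bin below -0.04 m), for 0.1 s.
2. a finger pushes the carton forward into the mouth while the flap is held open by a finger (value of joint flap above 0.4 rad and contact force between the fingers and flap above 0.3 N and contact force between the fingers and carton above 0.03 N and x of carton_center in the frame of bin above -0.035 m), for 0.02 s.
3. the carton's centre passes the end of the sill while a finger still holds the flap open (contact force between the fingers and flap above 0.3 N and x of carton_center in the frame of bin above -0.012 m), for 0.02 s.
At the end, for the whole second after the job is handed in: The carton lies at rest inside the catch box (its centre less than 70 mm above the table), the flap is closed again to within 0.1 rad, and the tape roll, jar and screwdriver are within 20 mm of where they were (x of carton_center in the frame of bin between -0.012 and 0.115 m and y of carton_center in the frame of bin between -0.04 and 0.04 m and z of carton_center in the frame of bin below 0.07 m and linear speed of carton below 0.02 m/s and value of joint flap below 0.1 rad and not (distance of tape_center from where it was at the start of the episode above 0.02 m) and not (distance of jar_center from where it was at the start of the episode above 0.02 m) and not (distance of driver_grip from where it was at the start of the episode above 0.02 m)); the robot touches nothing.
It fails at once if the carton is lifted (its centre more than 15 mm above where it rides on the sill) (z of carton_center in the frame of bin above 0.127 m).
It fails at once if the flap bears on the carton (over 1 N) before its centre has passed the end of the sill: the carton must not push the flap open (contact force between carton and flap above 1 N and x of carton_center in the frame of bin below -0.015 m).
It fails at once if a bystander is displaced by more than 20 mm (distance of any of tape_center, jar_center, driver_grip from where it was at the start of the episode above 0.02 m).
It also fails if it takes over 40 s, if anything falls off the work surface, if the arm or the gripper's body presses on something with over 40 N, if the wrist force passes 120 N, or if a joint passes its speed limit or range.

## Working session

There is one attempt and no reset: what is moved stays moved. The work goes in short steps, Python scripts to look and compute and a tool call to move; the robot and the scene stay as the last step left them, time stands still between calls to the robot, and variables do not carry over. Pictures are saved under pics/ and viewed, and the job is handed in when it is done.

Besides the shell and the picture viewer there is one more tool, called after "Call:" by a JSON object that holds its "api" and its "payload", one argument or row to a line. apply_moves: Moves the arm, as the interface text tells. Its arguments: {"type":"object","properties":{"plan":{"type":"array","items":{"type":"number"}},"grip":{"type":"number"},"grip_force":{"type":"number"}},"required":["plan"]}

```bash
mkdir -p pics; ls
python3 - <<'E'
from rig import ctrl
import cv2,numpy as np
s=ctrl.get_state();print(s)
for n in("scene","top"):
    d=ctrl.get_image(n);cv2.imwrite(f"pics/{n}0.png",d["frame"][:,:,::-1]);np.savez(f"{n}0.npz",**d)
    print(n,d["fx"],d["fy"],d["cx"],d["cy"],d["extrinsics"])
E
```

```text
pics
{'t': 0.0, 'joints': array([-1.22470212,  0.60012333, -0.00257839,  1.60010533,  0.00182709,
        0.94289627, -0.07981502]), 'qd': array([ 0.00059698, -0.00054269, -0.00065339,  0.00080905, -0.00052113,
        0.00068651, -0.00038683]), 'joint_efforts': array([-9.24181550e-04, -7.65047479e+01,  1.49672057e+00, -2.52369046e+01,
       -5.24103153e-02,  1.67498452e-02,  1.36511667e-04]), 'tool_pos': array([297.29266267, 660.757543  , 239.76949937]), 'orientation': array([3.14144991e+00, 1.52342882e-03, 1.14809041e+00]), 'contact_force': array([ 0.42958911,  0.03686327, -0.14480806]), 'moment': array([-0.00797141,  0.0675593 , -0.00672059]), 'opening': 93.06835750361266}
scene 435.7455001060698 435.7455001060698 253.59643913304112 185.99109026802236 [[-4.34629159e-01  5.77804350e-01 -6.90825323e-01  1.29733481e+03]
 [ 9.00433054e-01  2.93974285e-01 -3.20623511e-01  3.72892396e+02]
 [ 1.78272208e-02 -7.61394282e-01 -6.48043932e-01  8.02910085e+02]
 [ 0.00000000e+00  0.00000000e+00  0.00000000e+00  1.00000000e+00]]
top 488.4709793764784 488.4709793764784 256.64126238402343 191.3992553545417 [[-2.90877167e-02 -9.92013190e-01  1.22734408e-01  4.37583590e+02]
 [-9.99465636e-01  2.70327204e-02 -1.83759235e-02  4.90911006e+01]
 [ 1.49113136e-02 -1.23203337e-01 -9.92269414e-01  1.14618313e+03]
 [ 0.00000000e+00  0.00000000e+00  0.00000000e+00  1.00000000e+00]]
```

View pics/scene0.png

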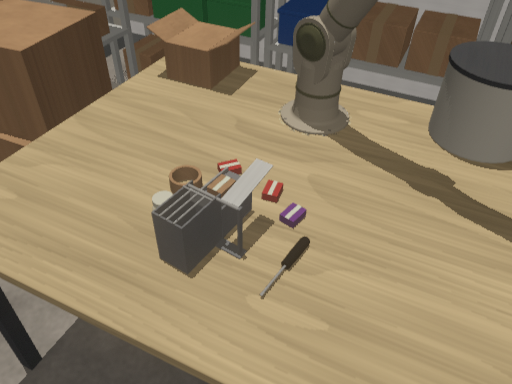

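View pics/top0.png

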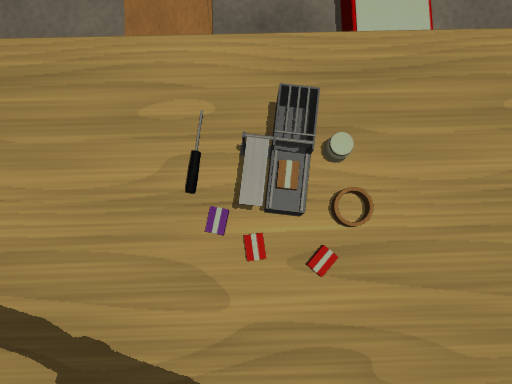

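The scene view shows the bin near (200,220). In the top view the catch box is at (297,118), the sill at (288,185), the press plate at (255,170), the brown carton at (288,174), the jar at (340,146), the tape at (352,206) and the screwdriver at (195,155). The look-alikes are purple at (217,221) and red at (255,247) and (322,260), all on the table. The brown one on the sill is the one meant.

```bash
cat > h.py <<'E'
import numpy as np,cv2
def cloud(d):
    z=d["range_z"];h,w=z.shape;u,v=np.meshgrid(np.arange(w),np.arange(h))
    p=np.stack([(u-d["cx"])/d["fx"]*z,(v-d["cy"])/d["fy"]*z,z],-1)
    E=d["extrinsics"];return p@E[:3,:3].T+E[:3,3]
E
python3 - <<'E'
from h import *
d=dict(np.load("top0.npz"));P=cloud(d)
f=d["frame"][:,:,::-1]
c=f[75:225,230:330];cv2.imwrite("pics/crop0.png",cv2.resize(c,None,fx=5.3,fy=4,interpolation=cv2.INTER_CUBIC)[:600])
c=cv2.resize(f[75:225,225:375],None,fx=4,fy=4,interpolation=cv2.INTER_NEAREST);cv2.imwrite("pics/crop1.png",c)
for (u,v) in [(288,175),(300,195),(275,205),(255,170),(250,190),(262,150),(310,150),(290,205),(318,100)]:
    print(u,v,P[v,u].round(1))
E
```

```text
288 175 [597.4 -37.4 123.1]
300 195 [556.6 -63.6 100.2]
275 205 [536.5  -8.9  99.6]
255 170 [603.7  32.9 160.2]
250 190 [561.9  44.3 167.5]
262 150 [646.7  17.1 152.3]
310 150 [650.9 -86.9 119.3]
290 205 [535.7 -41.4  98.3]
318 100 [ 752.  -104.6  148.1]
```

View pics/crop1.png

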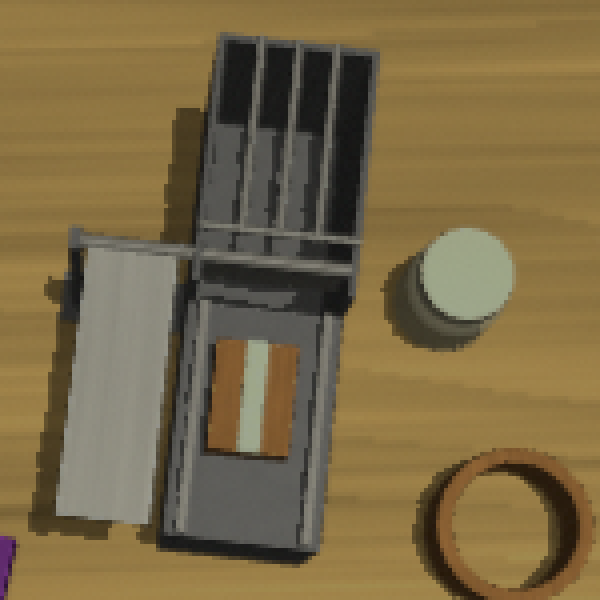

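```bash
cat >> h.py <<'E'
def ray(d,u,v,z):
    E=d["extrinsics"];r=E[:3,:3]@np.array([(u-d["cx"])/d["fx"],(v-d["cy"])/d["fy"],1]);return E[:3,3]+r*(z-E[2,3])/r[2]
E
python3 - <<'E'
from h import *
from scipy.optimize import least_squares
d=dict(np.load("top0.npz"));P=cloud(d)
C=[(219,34,119,43,152),(380,50,119,-43,152),(157,549,-145,43,100),(317,553,-145,-43,100),(57,515,-147.7,99,172),(150,523,-147.7,51,172)]
W=np.array([ray(d,225+x/4-.4,75+y/4-.4,z) for x,y,_,_,z in C]);B=np.array([c[2:] for c in C],float)
def T(p,B): 
    c,s=np.cos(p[2]),np.sin(p[2]);return np.stack([p[0]+c*B[:,0]-s*B[:,1],p[1]+s*B[:,0]+c*B[:,1]],-1)
r=least_squares(lambda p:(T(p,B)-W[:,:2]).ravel(),[660,-50,0],loss='soft_l1')
print(r.x);print((T(r.x,B)-W[:,:2]).round(1))
p=r.x;c,s=np.cos(p[2]),np.sin(p[2]);R=np.array([[c,-s],[s,c]])
Q=P.copy();Q[...,:2]=(P[...,:2]-p[:2])@R
m=(P[...,2]>0)&(d["range_z"]>0)
# sill mask stats
def st(n,m): 
    q=Q[m];print(n,len(q),np.percentile(q,[1,50,99],axis=0).round(1).tolist())
st('plate',m&(Q[...,2]>148)&(Q[...,1]>46)&(Q[...,1]<105)&(Q[...,0]<-8)&(Q[...,0]>-170))
st('sill',m&(abs(Q[...,2]-100)<3)&(abs(Q[...,1])<60)&(Q[...,0]>-170)&(Q[...,0]<0))
b=d["frame"].astype(int);br=(b[...,0]-b[...,2]>60)
cm=m&(abs(Q[...,2]-124)<4)&(abs(Q[...,1])<29)&(Q[...,0]>-140)&(Q[...,0]<-10)
st('carton',cm);st('box',m&(abs(Q[...,2]-151)<5)&(abs(Q[...,1])<60)&(Q[...,0]>20)&(Q[...,0]<140))
rc=cv2.minAreaRect(Q[cm][:,:2].astype(np.float32));print(rc)
np.save("bin.npy",p)
E
```

```text
[ 6.66855898e+02 -4.94430304e+01 -1.42217993e-01]
[[ 1.3  0.2]
 [-0.2 -0.2]
 [ 7.1 -1.9]
 [-0.5 -1.1]
 [-0.3  2.1]
 [-1.8  1. ]]
plate 1486 [[-146.1, 51.3, 148.4], [-81.8, 74.8, 161.0], [-10.7, 98.2, 173.9]]
sill 1285 [[-143.8, -42.5, 97.1], [-99.7, -1.5, 99.8], [-0.9, 42.4, 102.9]]
carton 559 [[-98.2, -18.5, 120.3], [-68.8, 2.9, 123.9], [-38.7, 24.5, 127.2]]
box 570 [[21.1, -42.9, 146.3], [77.0, -0.0, 151.0], [119.1, 42.7, 155.5]]
((-68.04698944091797, 2.936441421508789), (61.24843978881836, 43.8895378112793), 0.4651915431022644)
```

```bash
cat >> h.py <<'E'
def go(bx,by,tipz):
    from rig import ctrl
    s=ctrl.get_state();p=np.load("bin.npy");c,si=np.cos(p[2]),np.sin(p[2]);t=s["tool_pos"]
    Rb=np.array([[c,-si],[si,c]]);cur=np.r_[Rb.T@(t[:2]-p[:2]),t[2]-22]
    rp=s["orientation"];from scipy.spatial.transform import Rotation as R
    M=R.from_euler('xyz',rp).as_matrix();tgt=np.r_[p[:2]+Rb@[bx,by],tipz+22]
    ty=p[2]+np.pi/2
    print("t",round(s["t"],2),"bin tip",cur.round(1),"tilt",M[:,2].round(3),"open",round(s["opening"],1),"F",s["contact_force"].round(1))
    print("tool shift mm",(M.T@(tgt-t)).round(1),"turn",round(-(ty-rp[2]),3),"tgt",tgt.round(1))
E
python3 -c "
from h import *
go(-113,39,190)"
```

```text
t 0.1 bin tip [-466.5  650.7  217.9] tilt [-0.    -0.001 -1.   ] open 93.3 F [-0.1  0.4  0.4]
tool shift mm [-489.9  509.    28.6] turn -0.28 tgt [560.5   5.2 212. ]
```

Call:
{"api": "apply_moves", "payload": {
  "plan": [-0.03,0.031,0,0,-0.03,0.031,0,0,-0.03,0.031,0,0,-0.03,0.031,0,0,-0.03,0.031,0,0,-0.03,0.031,0,0,-0.03,0.031,0,0,-0.03,0.031,0,0],
  "grip": -0.17
}}

```text
t: 1.1
tool_pos: [426.0, 332.8, 236.8]
orientation: [-3.14, 0.006, 1.154]
contact_force: [0.2, 0.6, 0.7]
opening: 54.6
```

Call:
{"api": "apply_moves", "payload": {
  "plan": [-0.03,0.031,0,0,-0.03,0.031,0,0,-0.03,0.031,0,0,-0.03,0.031,0,0,-0.03,0.031,0,0,-0.03,0.031,0,0,0,0,0,-0.14,0,0,0,-0.14]
}}

```text
t: 2.1
tool_pos: [525.8, 79.9, 236.4]
orientation: [-3.137, 0.008, 1.435]
contact_force: [0.0, 0.8, 0.4]
opening: 54.3
```

```bash
python3 -c "
from h import *
go(-113,39,190)"
```

```text
t 2.1 bin tip [-158.   108.1  214.4] tilt [-0.006 -0.007 -1.   ] open 54.3 F [0.  0.8 0.4]
tool shift mm [-69.2  44.6  24.7] turn 0.007 tgt [560.5   5.2 212. ]
```

Call:
{"api": "apply_moves", "payload": {
  "plan": [-0.025,0.016,0,0,-0.024,0.015,0,0,-0.02,0.014,0,0,0,0,0.012,0,0,0,0.012,0]
}}

```text
t: 2.72
tool_pos: [561.1, 4.0, 210.8]
orientation: [-3.136, 0.007, 1.438]
contact_force: [0.2, 0.5, 0.7]
opening: 54.4
```

Run:
```python
from h import *
from rig import ctrl
go(-113,39,107)
d=ctrl.get_image("scene");f=d["frame"][:,:,::-1]
cv2.imwrite("pics/s1.png",cv2.resize(f[130:280,130:330],None,fx=4,fy=4,interpolation=cv2.INTER_CUBIC))
```

```text
t 2.73 bin tip [-112.3   37.9  188.8] tilt [-0.007 -0.006 -1.   ] open 54.4 F [0.2 0.5 0.7]
tool shift mm [ 1.7 -0.2 81.8] turn 0.01 tgt [560.5   5.2 129. ]
```

View pics/s1.png

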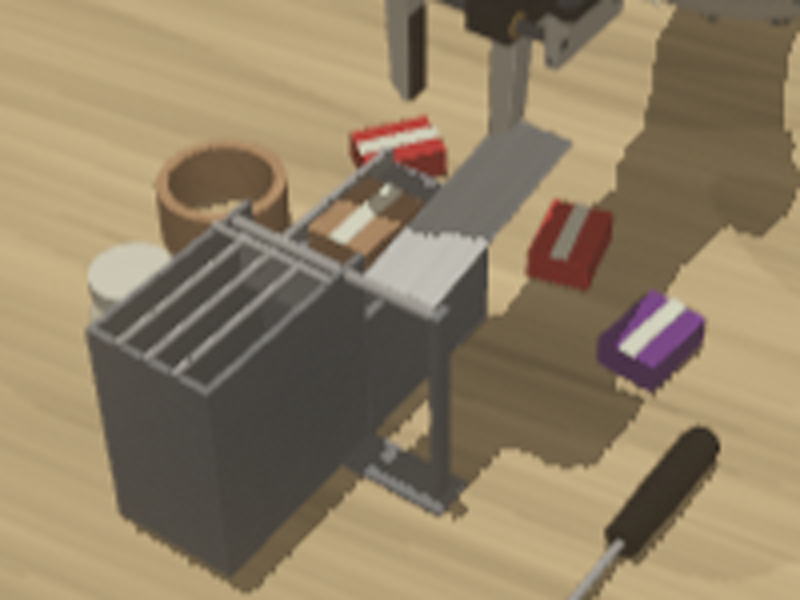

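The plate finger's tip at (510,130) is over the press plate. The other finger's tip at (410,95) is behind the brown carton at (365,220), between the rails. I'll descend.

Call:
{"api": "apply_moves", "payload": {
  "plan": [0.001,0,0.01,0,0,0,0.01,0,0,0,0.01,0,0,0,0.01,0,0,0,0.01,0,0,0,0.01,0,0,0,0,0]
}}

```text
t: 3.65
tool_pos: [559.4, 7.0, 144.5]
orientation: [-3.133, 0.007, 1.442]
contact_force: [-1.5, 0.4, 1.4]
opening: 54.4
```

Run:
```python
from h import *
from rig import ctrl
go(-113,39,107)
d=ctrl.get_image("top");f=d["frame"][:,:,::-1]
cv2.imwrite("pics/t2.png",cv2.resize(f[75:225,225:375],None,fx=4,fy=4,interpolation=cv2.INTER_CUBIC))
```

```text
t 3.65 bin tip [-114.4   40.7  122.5] tilt [-0.01  -0.006 -1.   ] open 54.4 F [-1.5  0.4  1.4]
tool shift mm [-1.6  1.5 15.5] turn 0.013 tgt [560.5   5.2 129. ]
```

View pics/t2.png

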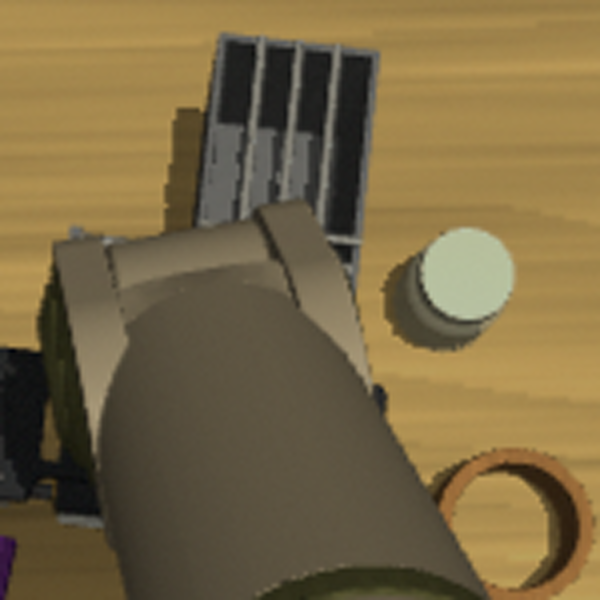

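The top view is blocked by the arm. The plate force reads about 1.4 N. I'll go on down and use the scene camera.

Call:
{"api": "apply_moves", "payload": {
  "plan": [-0.001,0.001,0.008,0,-0.001,0,0.007,0.013,0,0,0,0,0,0,0,0]
}}

```text
t: 4.2
tool_pos: [560.5, 4.9, 129.4]
orientation: [-3.134, 0.007, 1.428]
contact_force: [-0.5, -0.1, 1.1]
opening: 54.4
```

Run:
```python
from h import *
from rig import ctrl
go(-108,39,107)
d=ctrl.get_image("scene");f=d["frame"][:,:,::-1]
cv2.imwrite("pics/s3.png",cv2.resize(f[130:280,130:330],None,fx=4,fy=4,interpolation=cv2.INTER_CUBIC))
```

```text
t 4.2 bin tip [-113.    38.8  107.4] tilt [-0.008 -0.006 -1.   ] open 54.4 F [-0.5 -0.1  1.1]
tool shift mm [0.3 5.  0.4] turn -0.001 tgt [565.5   4.5 129. ]
```

View pics/s3.png

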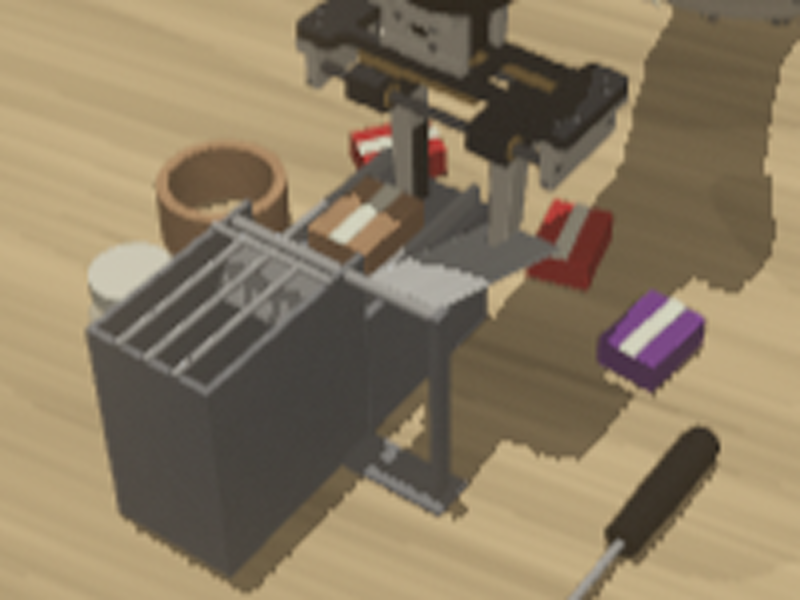

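The press plate is down under the finger at (500,240), the flap shows swung in under the roof at (265,275), and the carton is unmoved at (365,225). I'll push forward gently.

Call:
{"api": "apply_moves", "payload": {
  "plan": [0,0.005,0,0,0,0.005,0,0,0,0.005,0,0,0,0.005,0,0,0,0.005,0,0,0,0.005,0,0]
}}

```text
t: 5.0
tool_pos: [589.7, 0.2, 128.8]
orientation: [-3.13, 0.008, 1.428]
contact_force: [-3.1, -0.3, 1.7]
opening: 54.2
```

Run:
```python
from h import *
from rig import ctrl
go(-50,39,107)
d=ctrl.get_image("scene");f=d["frame"][:,:,::-1]
cv2.imwrite("pics/s4.png",cv2.resize(f[130:280,130:330],None,fx=4,fy=4,interpolation=cv2.INTER_CUBIC))
```

```text
t 5.0 bin tip [-83.4  38.2 106.8] tilt [-0.013 -0.006 -1.   ] open 54.2 F [-3.1 -0.3  1.7]
tool shift mm [ 0.8 33.4 -0.6] turn -0.0 tgt [622.9  -3.7 129. ]
```

View pics/s4.png

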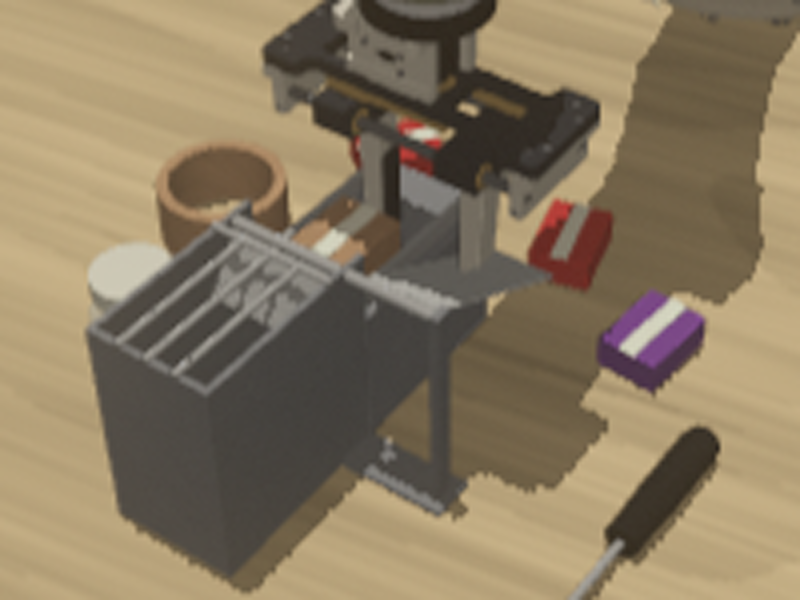

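The carton now sits at (345,235), still straight, with the finger against it and the flap further open. I'll continue.

Call:
{"api": "apply_moves", "payload": {
  "plan": [0,0.005,0,0,0.0005,0.005,0,0,0,0.005,0,0,0,0.005,0,0]
}}

```text
t: 5.55
tool_pos: [610.4, -2.4, 128.3]
orientation: [-3.128, 0.008, 1.428]
contact_force: [-4.8, 0.9, 1.7]
opening: 54.4
```

Run:
```python
from h import *
from rig import ctrl
go(-41,39,107)
d=ctrl.get_image("scene");f=d["frame"][:,:,::-1]
cv2.imwrite("pics/s5.png",cv2.resize(f[165:240,150:250],None,fx=8,fy=8,interpolation=cv2.INTER_CUBIC))
```

```text
t 5.55 bin tip [-62.5  38.6 106.3] tilt [-0.015 -0.006 -1.   ] open 54.4 F [-4.8  0.9  1.7]
tool shift mm [ 0.4 21.5 -1. ] turn -0.0 tgt [631.8  -5.  129. ]
```

View pics/s5.png

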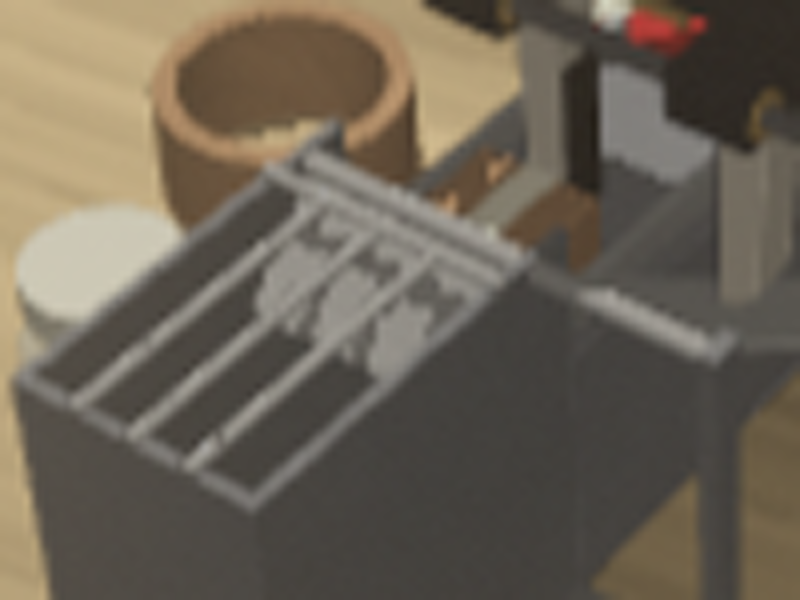

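The carton's rear part shows at (530,220), entering the mouth straight, with the flap well open at (330,290). One more push takes its centre past the edge.

Call:
{"api": "apply_moves", "payload": {
  "plan": [0,0.006,-0.0005,0,0,0.006,-0.0005,0,0,0.006,0,0,0,0.005,0,0,0,0,0,0,0,0,0,0]
}}

```text
t: 6.35
tool_pos: [631.6, -5.7, 127.8]
orientation: [-3.122, 0.009, 1.429]
contact_force: [-4.4, 0.7, 3.0]
opening: 54.6
```

Run:
```python
from h import *
from rig import ctrl
go(-41,39,107)
d=ctrl.get_image("scene");f=d["frame"][:,:,::-1]
cv2.imwrite("pics/s6.png",cv2.resize(f[165:240,150:250],None,fx=8,fy=8,interpolation=cv2.INTER_CUBIC))
```

```text
t 6.35 bin tip [-41.1  38.4 105.8] tilt [-0.021 -0.006 -1.   ] open 54.6 F [-4.4  0.7  3. ]
tool shift mm [ 0.6  0.1 -1.2] turn 0.001 tgt [631.8  -5.  129. ]
```

View pics/s6.png

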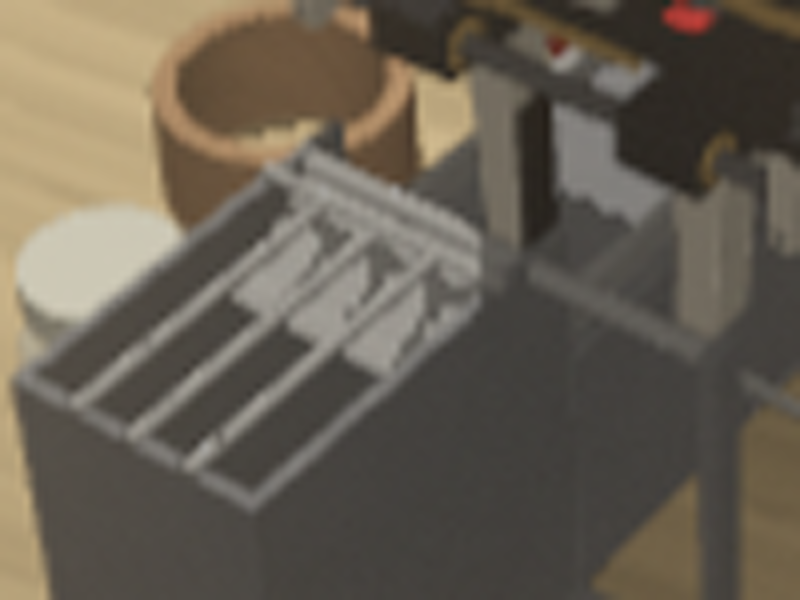

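No brown is left ahead of the finger at (510,240), so the carton has tipped off the sill. The flap is still held open. I'll back off along the same way, then rise.

Call:
{"api": "apply_moves", "payload": {
  "plan": [0,-0.015,0,0,0,-0.015,0,0,0,-0.015,0,0,0,-0.015,0,0,0,-0.01,-0.01,0,0,0,-0.015,0,0,0,-0.015,0,0,0,-0.015,0]
}}

```text
t: 7.4
tool_pos: [560.9, 5.3, 188.9]
orientation: [-3.129, 0.008, 1.429]
contact_force: [0.9, 0.3, 0.1]
opening: 54.6
```

Call:
{"api": "apply_moves", "payload": {
  "plan": [0,0,-0.02,0,0,0,-0.02,0,0,0,-0.025,0,0,-0.03,-0.02,0,0,-0.03,0,0,0,-0.03,0,0,0,-0.03,0,0,0,0,0,0]
}}

```text
t: 8.4
tool_pos: [444.0, 22.8, 285.7]
orientation: [-3.139, 0.005, 1.427]
contact_force: [0.5, 0.8, 0.6]
opening: 54.6
```

Run:
```python
from h import *
from rig import ctrl
go(-41,39,107)
for n,(a,b,c,e) in (("scene",(130,280,130,330)),("top",(75,225,225,375))):
    d=ctrl.get_image(n);np.savez(n+"7.npz",**d);f=d["frame"][:,:,::-1]
    cv2.imwrite(f"pics/{n}7.png",cv2.resize(f[a:b,c:e],None,fx=4,fy=4,interpolation=cv2.INTER_CUBIC))
```

```text
t 8.4 bin tip [-230.8   40.   263.7] tilt [-0.003 -0.005 -1.   ] open 54.6 F [0.5 0.8 0.6]
tool shift mm [  0.2 190.3 156.2] turn -0.002 tgt [631.8  -5.  129. ]
```

View pics/scene7.png

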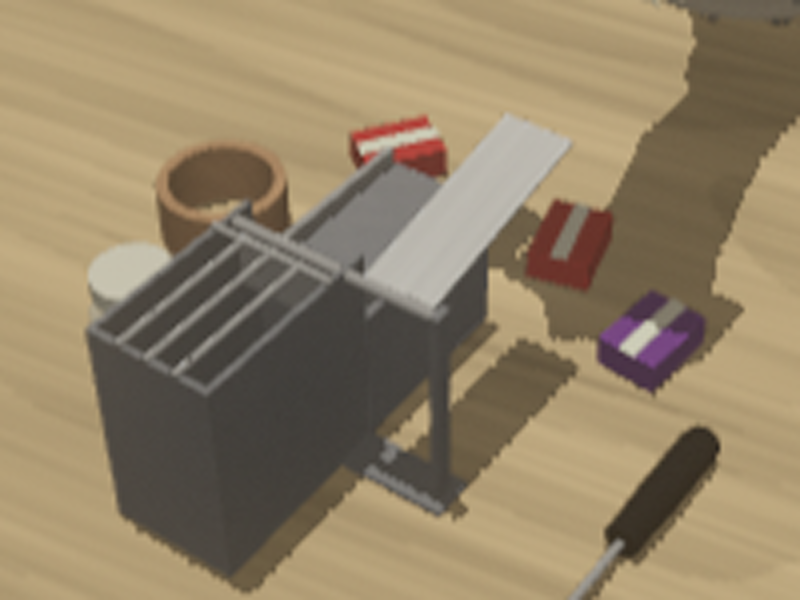

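View pics/top7.png

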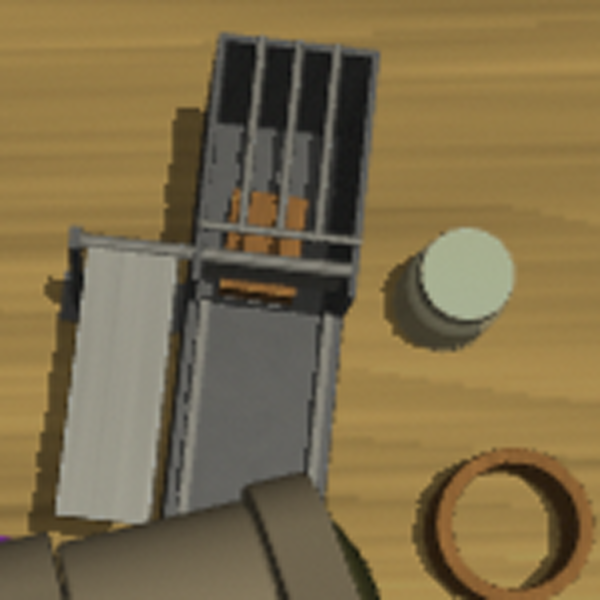

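The carton is in the catch box at (265,225), the plate is back up, and the jar and tape haven't moved. I'll check the heights.

Run:
```python
from h import *
from rig import ctrl
d=ctrl.get_image("top")
P=cloud(d);p=np.load("bin.npy");c,s=np.cos(p[2]),np.sin(p[2]);R=np.array([[c,-s],[s,c]])
Q=P.copy();Q[...,:2]=(P[...,:2]-p[:2])@R
b=d["frame"].astype(int);m=(b[...,0]-b[...,2]>50)&(abs(Q[...,1])<40)&(Q[...,0]>-15)&(Q[...,0]<117)&(Q[...,2]<140)&(d["range_z"]>0)
q=Q[m];print(len(q),np.percentile(q,[2,25,50,75,98],axis=0).round(1).tolist())
m=(Q[...,2]>148)&(Q[...,1]>55)&(Q[...,1]<95)&(Q[...,0]<-20)&(Q[...,0]>-140)
print("plate slope",np.polyfit(-Q[m][:,0],Q[m][:,2],1))
d0=dict(np.load("top0.npz"))
df=np.abs(d["frame"].astype(int)-d0["frame"]).sum(-1)
for n,(a,bb,e,f) in dict(jar=(130,162,324,358),tape=(185,228,330,376),driver=(108,196,184,206)).items(): print(n,(df[a:bb,e:f]>60).sum())
go(0,0,0)
```

```text
205 [[10.4, -20.2, 24.3], [35.2, -12.7, 27.4], [43.6, 0.7, 28.9], [59.0, 8.9, 30.3], [68.5, 20.6, 33.0]]
plate slope [  0.17697062 146.46226146]
jar 0
tape 0
driver 0
t 8.55 bin tip [-228.4   40.2  263.4] tilt [-0.002 -0.005 -1.   ] open 54.3 F [ 0.4  0.4 -0.2]
tool shift mm [-38.3 228.9 263.2] turn -0.003 tgt [666.9 -49.4  22. ]
```

```bash
python3 -c "
from rig import ctrl
print(ctrl.job_done())"
```

```text
the job is handed in; nothing more can be done
None
```

The carton is in the catch box and the job is handed in at about 8.6 s. `job_done` gives no verdict, so the results below are from my own checks.

**What I did:** One finger pressed the plate down and held the flap open. The other pushed the carton along the sill until it tipped over the edge. I then backed off the way I came and rose clear, and the flap closed.

**Last checks:**
- **Carton:** it lies flat on the bin floor. Its top is at about z = 29 mm, and its visible pixels span x = 10 to 69 mm and y = -20 to 21 mm in the bin's frame.
- **Flap:** the plate slope is back to 0.177, its resting value, so the flap is closed.
- **Bystanders:** the top image shows no pixel change at the jar, tape roll or screwdriver.
- **Arm:** it stands clear with roughly zero contact force.

**Not measured:** I could not read the flap angle or the force between flap and carton directly while pushing. The scene pictures showed the flap open ahead of the carton, and wrist force readings stayed under about 6 N. No check failed or disagreed.

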